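# Cure the varnished pebble in the UV lamp box

### The job

Push the tray with the varnished pebble fully home into the white lamp box, then start the lamp by pressing the two green keys together, one fingertip on each, holding both down for a good two seconds, and letting both come up again. Leave the small red stop key between them unpressed, only push and press (nothing is to be picked up), and do not disturb the things standing around.

Things in the scene. Friction and masses are not known exactly. Their poses are not given: they have to be found in the camera images.
- lamp_box: White desktop lamp box, fixed to the desk, 160 deep (x) x 180 wide (y) x 62 high (mm), with an amber window in the rear half of its top. Origin: centre of its underside on the desk. Its x axis points from its front (where the tray sticks out, towards the robot) to its back, y to the left, z up. The box is open at the front, where the tray slides in.
- tray (a joint): How far the tray is out, in m: 0 = fully home against its stop, 0.10 = fully out; it slides along the box's x axis (push it towards the box's +x), friction about 1.5 N, and stays where it is left. The aluminium tray is 116 mm wide inside the box, its rims reach 22 mm above the desk.
- tray_front (a point): Middle of the outer face of the grey lip (80 mm wide along y, 12 mm high) along the top of the tray's white front panel, 41 mm above the desk; lip top 47 mm above the desk. The panel below the lip is 150 mm wide, from 6 to 50 mm above the desk, and its outer face lies 10 mm behind the lip's. The point moves with the tray; when home it is 101 mm in front of the box's origin (box x = -0.101).
- key_left_top (a point): Centre of the top face of the left green key: round, 24 mm across, on top of the lamp box at box x = -0.035, y = +0.030; with the key up this face is 76 mm above the desk (14 mm above the box's top). It travels 8 mm straight down against a spring (about 1 N to start, 3 N when fully down) and springs back.
- key_right_top (a point): Centre of the top face of the right green key, the same, at box x = -0.035, y = -0.030 (60 mm from the left one).
- key_stop_top (a point): Centre of the top face of the small red stop key, 14 mm across, midway between the green ones at box x = -0.035, y = 0; 68 mm above the desk, so 8 mm lower than the green keys, travel 3 mm. Must not be pressed.
- key_left (a joint): Travel of the left green key in m: 0 = up, 0.008 = fully down. It counts as pressed beyond 0.005.
- key_right (a joint): Travel of the right green key in m, the same.
- key_stop (a joint): Travel of the red stop key in m: 0 = up, 0.003 = fully down.
- pebble: Loose beige speckled pebble, 21 x 36 x 18 mm, 30 g, lying on the tray near its front; origin at the middle of its underside. It rides in with the tray.
- tape_roll: Roll of orange masking tape, 96 mm across, 30 mm high, loose, lying on the near left of the desk; bystander. Origin: centre of its underside.
- tub: White tub with a black screw lid, 76 mm across, 61 mm high, loose; bystander. Origin: centre of its underside.
- ink_bottle: Small square ink bottle with brownish-pink ink and a white cap, 46 x 45 x 88 mm, loose; bystander. Origin: centre of its underside.
- red_pot_brushes: Red pot of brushes, fixed on the desk in front of the lamp box on the right, about 60 mm across and 130 mm high with its brushes; only to be kept clear of. Origin: on the desk under its middle.

How it is judged:
On the way, in this order (a step that is already met when the one before it is completed fails the run):
1. the tray with the pebble is fully home in the lamp box (value of joint tray below 0.004 m), for 0.2 s.
2. both green keys are held down together for 1.5 s, the tray still home (value of joint each of key_left, key_right above 0.005 m and value of joint tray below 0.006 m), for 1.5 s.
At the end, for the whole second after the job is handed in: Tray within 6 mm of home with the pebble lying in it inside the lamp box and at rest; both green keys and the red key back up (within 1.5 mm) (value of joint tray below 0.006 m and value of joint each of key_left, key_right, key_stop below 0.0015 m and linear speed of pebble below 0.02 m/s and x of pebble in the frame of lamp_box between -0.08 and 0.065 m and y of pebble in the frame of lamp_box between -0.056 and 0.056 m and z of pebble in the frame of lamp_box between 0.005 and 0.03 m); the robot touches nothing.
It fails at once if one green key is pressed (over 5 mm) while the other is still up (under 1.5 mm) ((value of joint key_left above 0.005 m and value of joint key_right below 0.0015 m) or (value of joint key_right above 0.005 m and value of joint key_left below 0.0015 m)).
It fails at once if the red stop key is pressed (over 1.5 mm) (value of joint key_stop above 0.0015 m).
It fails at once if the pebble is lifted or leaves the tray (height (world z) of pebble above 0.035 m or height (world z) of pebble below 0.005 m).
It fails at once if a bystander (tape roll, tub, ink bottle) is moved more than 20 mm or tipped (distance of any of tape_roll, tub, ink_bottle from where it was at the start of the episode above 0.02 m or angle between any of tape_roll, tub, ink_bottle's own z axis and vertical above 0.35 rad).
It also fails if it takes over 42 s, if anything falls off the work surface, if the arm or the gripper's body presses on something with over 40 N, if the wrist force passes 120 N, or if a joint passes its speed limit or range.

### The arm

A 6-joint arm with a two-finger parallel gripper is mounted at the origin on a cart in front of the work surface, level with it; the furniture and walls round the work are solid. World frame = base frame: x ahead of the robot, y to its left, z up, the work surface at z = 0. Lengths are in m, angles in rad, forces in N, time in s.
With the tool pointing down it reaches from about 0.225 to 0.875 m from the base axis. Payload 3.4 kg.
Tool frame: the origin (TCP) lies midway between the tips of the shut fingers; the grasp point (between the pads) lies behind it (manip.grip_point_offset is the z of the grasp point in the tool frame, in m); z points along the fingers, x is the direction in which the jaws open and shut, and the axes are right-handed (so a half turn about z gives the same grasp; the last joint's range is limited). The gripper opens to 85 mm and grips with 20 to 120 N. Pads are 22 mm wide; open, the fingers measure 114 mm over their backs; the gripper's body (76 mm by 85 mm) begins 54 mm behind the grasp point. The pads swing forward as they close: fully open they stand 13 mm farther back than shut.
Start: joints at [1.147, 0.276, 1.505, -0, 1.361, -0.121], TCP at [0.171, 0.549, 0.231] pointing down, gripper open.
Joint ranges: [-2.89, 2.89], [-0.75, 2.08], [0.22, 2.7], [-1.18, 4.32], [0.11, 2.71], [-2.7, 2.7]. Speed limits (rad/s): [2.57, 2.57, 3.14, 3.14, 3.14, 3.14].

### API

Orientations are given as a unit quaternion [w, x, y, z].
In Python, from rig import manip, eyes, recognise, regions_of, mark_of gives the robot as it stands.
- The arm moves only by the shell command python3 -m inch 'ROWS' [FORCE]. ROWS is JSON, a list of rows, each a list of 5 numbers: the gripper command: -1 is shut, 1 is fully open, values between are in proportion, then the shift along the tool's x, y, z in mm, then the turn about the tool's z in degrees. A call has 1 to 20 rows; each row shifts and turns the pose as measured when the row begins, along the tool's axes as they then stand; what a row does not reach is not made up. A row lasts 1/12 s, in which the tool goes at most 41.7 mm and 7.16 degrees, less where a joint would pass 70% of its speed; a pose out of reach is approached as far as the arm can. A call with a gripper value outside its range is refused whole. The fingers move at their own pace and stop on an object; FORCE is the grip in N (left out, the last holds). Time passes only in rows, so rows that do not move let the fingers close. It gives the time, the measured TCP pose, the force and the opening at its end, in the units of the state.
- manip.get_state(): the state, without advancing time (a new reading comes with each control period).
- eyes.get_image(name): name is "side" or "top"; returns a dict with "frame" (480x640x3 uint8, red, green, blue), "K" (3x3 intrinsics, pixels), "k1" (the pictures are not rectified: a ray, as slopes to the right and down, at radius r is drawn at 1 + k1 r^2 times it, then the intrinsics apply), "rvec" (rotation vector, rad) and "tvec" (3), from world to camera coordinates, as OpenCV has them. Camera axes: x right, y down, z forward; pixel columns grow to the right and rows downward; lengths in m; the calibration is good to about 2 mm. A picture is of the moment at which its call begins. There is no depth.
- manip.sign_off(): hands the job in, once; it reports no verdict.
Trained networks look in a picture, given as the dict that the camera call returned (one of the last four; its "shot" number tells which), for a name from the list of things; names that differ only in an ending like _2 or _b are one class to them, and where a whole thing is asked for, a point or a joint stands for the part that bears it (a point fixed in the world has none). Each returns a list of dicts, best first, with "confidence" (0 to 1); they miss things now and then, are a little off and sometimes report something else, mostly with a low value. They report only what shows in the picture. A call takes as long as a camera call.
- recognise(picture, target): "bbox" ([left, top, width, height] in pixels, round what is visible of it).
- regions_of(picture, target): "mask" (480x640 bool, what is visible of it) and "bbox" ([left, top, width, height] in pixels, round what is visible of it).
- mark_of(picture, target): "point" ([row, column] in pixels: a listed point, or the origin of a listed thing).
The state is a dict: "clock": time; "qpos": joint angles; "qd": joint speeds; "effort": joint torques, N m; "position": TCP position; "ee_rot": TCP orientation; "contact_force": force on the tool from outside, world axes, zero at the start; "moment": the same for the moment, N m; "width": finger opening in m.
Only numpy, scipy, OpenCV 4.12 (cv2) and the standard library are available. Lean on these libraries where they do the work, as an engineer would, in place of code of your own. Each camera call takes 0.05 s, during which the arm holds its last target.

## Working session

There is one attempt and no reset: what is moved stays moved. The work goes in short steps, Python scripts to look and compute and a shell command to move; the robot and the scene stay as the last step left them, time stands still between calls to the robot, and variables do not carry over. Pictures are saved under pics/ and viewed, and the job is handed in when it is done.

```bash
ls; mkdir -p pics
python3 - <<'E'
from rig import manip, eyes, recognise, regions_of, mark_of
import cv2,json
print(manip.get_state(), manip.grip_point_offset)
for n in ["side","top"]:
    p=eyes.get_image(n)
    cv2.imwrite(f"pics/{n}0.png",p["frame"][:,:,::-1])
    print(n,p["K"],p["k1"],p["rvec"],p["tvec"])
    for t in ["lamp_box","tray_front","key_left_top","key_right_top","key_stop_top","pebble","tape_roll","tub","ink_bottle","red_pot_brushes"]:
        m=mark_of(p,t)
        print(t,[(x["point"],round(x["confidence"],2)) for x in m[:2]])
E
```

```text
pics
{'clock': 0.0, 'qpos': array([ 1.14698194e+00,  2.76612550e-01,  1.50616999e+00, -1.33589764e-05,
        1.36068152e+00, -1.20975695e-01]), 'qd': array([-0.00135565,  0.00184335, -0.00052892, -0.00185612,  0.00136583,
        0.00016878]), 'effort': array([ 2.32467894e-03, -4.16780162e+01, -2.45810598e+01,  3.13236551e-04,
        1.06414862e-02,  8.73011061e-06]), 'position': array([0.17125558, 0.54833946, 0.23041501]), 'ee_rot': array([ 4.64928660e-04,  8.05675837e-01,  5.92355949e-01, -8.12046581e-04]), 'contact_force': array([ 0.52082067,  0.1514358 , -0.18270612]), 'moment': array([-0.02662864, -0.02093494, -0.03043368]), 'width': 0.08559661120409066} -0.0187
side [[473.09916046   0.         324.04277824]
 [  0.         473.09916046 240.51308994]
 [  0.           0.           1.        ]] -0.11001946108775346 [ 1.85639226  1.86100834 -0.58249452] [ 0.07415114 -0.41531535  1.35723131]
lamp_box [([299.3, 275.2], 0.95)]
tray_front [([215.2, 287.2], 0.87)]
key_left_top [([264.8, 294.3], 0.58), ([267.0, 211.7], 0.43)]
key_right_top [([262.3, 264.5], 0.52)]
key_stop_top [([266.4, 279.2], 0.35)]
pebble [([267.7, 278.8], 0.48), ([250.4, 272.2], 0.45)]
tape_roll [([205.8, 412.8], 0.92)]
tub [([264.6, 214.8], 0.96)]
ink_bottle [([310.6, 202.7], 0.93)]
red_pot_brushes [([263.7, 262.0], 0.52)]
top [[529.1629998    0.         315.50128151]
 [  0.         529.1629998  240.92292413]
 [  0.           0.           1.        ]] -0.05703618318337048 [ 2.17505343 -2.1862232   0.09667099] [-0.05441261  0.55820353  1.02644761]
lamp_box [([193.5, 368.0], 0.68)]
tray_front [([281.4, 362.6], 0.97), ([241.5, 382.6], 0.36)]
key_left_top [([202.6, 356.3], 0.57)]
key_right_top [([205.8, 388.2], 0.55)]
key_stop_top [([280.8, 365.4], 0.67), ([205.8, 374.2], 0.36)]
pebble [([238.6, 381.7], 0.62)]
tape_roll [([320.8, 215.4], 0.7), ([239.8, 383.5], 0.57)]
tub [([226.7, 439.2], 0.97)]
ink_bottle [([177.6, 443.4], 0.84)]
red_pot_brushes []
```

View pics/side0.png

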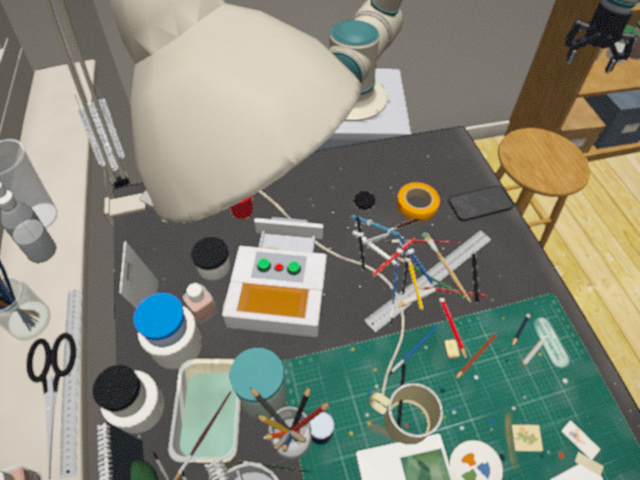

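View pics/top0.png

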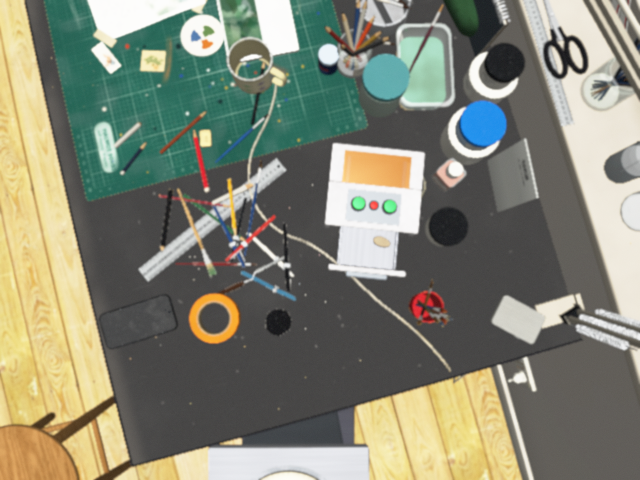

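The top view shows the green keys at about (358,204) and (390,206), the red key at (374,205), the tray lip near (366,275) and the pot at (428,305). The brush pot sits to the right of the approach path. Next I'll refine these positions.

```bash
cat > h.py <<'E'
import numpy as np, cv2
def ray(p,uv):
    K=p["K"];k=p["k1"];D=np.array([k,0,0,0,0.])
    x=cv2.undistortPoints(np.array([[uv]],float),K,D).ravel()
    R=cv2.Rodrigues(np.array(p["rvec"],float))[0];t=np.array(p["tvec"],float)
    return -R.T@t, R.T@np.array([x[0],x[1],1.])
def at(p,uv,z):
    o,d=ray(p,uv); return o+d*(z-o[2])/d[2]
def proj(p,X):
    return cv2.projectPoints(np.array(X,float).reshape(-1,1,3),np.array(p["rvec"],float),np.array(p["tvec"],float),p["K"],np.array([p["k1"],0,0,0,0.]))[0].reshape(-1,2)
E
python3 - <<'E'
from rig import eyes,manip
from h import *
for n,roi in [("top",(320,130,440,310)),("side",(210,180,340,340))]:
    p=eyes.get_image(n); f=p["frame"]; hsv=cv2.cvtColor(f,cv2.COLOR_RGB2HSV)
    x0,y0,x1,y1=roi
    for nm,m,z in [("green",(hsv[...,0]>50)&(hsv[...,0]<80)&(hsv[...,1]>120)&(hsv[...,2]>80),.074),("red",((hsv[...,0]<6)|(hsv[...,0]>172))&(hsv[...,1]>120)&(hsv[...,2]>100),.067)]:
        mm=np.zeros(m.shape,np.uint8); mm[y0:y1,x0:x1]=m[y0:y1,x0:x1]
        c=cv2.connectedComponentsWithStats(mm)
        for i in range(1,c[0]):
            if c[2][i,4]>15: print(n,nm,c[2][i],c[3][i].round(1),at(p,c[3][i],z).round(4))
    s=4 if n=="top" else 5
    x0,y0,x1,y1=roi
    cr=cv2.resize(f[y0:y1,x0:x1],None,fx=s,fy=s,interpolation=cv2.INTER_CUBIC)
    cr=cr[:600,:800]; print(cr.shape)
    cv2.imwrite(f"pics/{n}1.png",cr[:,:,::-1])
    for q in [(341,271),(404,273),(348,276),(385,277)] if n=="top" else []: print(q,at(p,q,.047).round(4))
E
```

```text
top green [352 198  13  12 114] [358.1 203.1] [ 0.6255 -0.1384  0.074 ]
top green [384 201  12  12 119] [389.4 206.3] [ 0.6191 -0.198   0.074 ]
top red [370 202   8   7  45] [373.4 204.9] [ 0.6229 -0.1684  0.067 ]
top red [411 291  17  19 199] [418.6 300.1] [ 0.441  -0.2515  0.067 ]
top red [430 292  10  10  44] [435.3 295.2] [ 0.4499 -0.2834  0.067 ]
top red [426 297   9  10  58] [430.2 302.2] [ 0.4369 -0.2734  0.067 ]
(600, 480, 3)
(341, 271) [ 0.4974 -0.1061  0.047 ]
(404, 273) [ 0.4928 -0.2281  0.047 ]
(348, 276) [ 0.4877 -0.1195  0.047 ]
(385, 277) [ 0.4853 -0.1911  0.047 ]
side green [258 259  12  11 107] [263.4 264. ] [ 0.6235 -0.1966  0.074 ]
side green [288 262  12  11 106] [293.5 267. ] [ 0.6299 -0.1372  0.074 ]
side red [231 196  21  23 296] [242.5 208.4] [ 0.4762 -0.2532  0.067 ]
side red [275 264   8   7  40] [278.4 266.8] [ 0.6252 -0.1674  0.067 ]
(600, 650, 3)
```

View pics/top1.png

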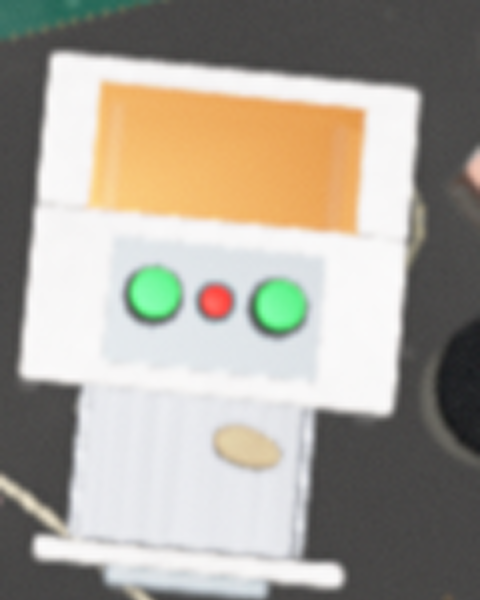

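Run:
```python
from rig import eyes,manip
from h import *
# fit
L=(np.array([.6255,-.1384])+[.6299,-.1372])/2; R=(np.array([.6191,-.198])+[.6235,-.1966])/2
c=(L+R)/2; d=(L-R); print(L,R,c,np.linalg.norm(d)); yaw=np.arctan2(-d[0],d[1]); print("yaw deg",np.degrees(yaw))
ax=np.array([np.cos(yaw),np.sin(yaw)]); ay=np.array([-ax[1],ax[0]])
o=c+.035*ax; print("origin",o,"tray_front home",o-.101*ax, "out .1", o-.201*ax)
def W(x,y,z): return [*(o+x*ax+y*ay),z]
pts=[W(sx*.08,sy*.09,.062) for sx in(-1,1) for sy in(-1,1)]+[W(-.035,s*.03,.076) for s in(-1,0,1)]+[W(-.201,s*.04,.047) for s in(-1,1)]+[W(-.191,s*.075,.05) for s in(-1,1)]
for n,roi,s in [("top",(320,130,440,310),3.3),("side",(210,180,340,340),3.7)]:
    p=eyes.get_image(n); x0,y0,x1,y1=roi
    cr=cv2.resize(p["frame"][y0:y1,x0:x1],None,fx=s,fy=s,interpolation=cv2.INTER_CUBIC)[:,:,::-1].copy()
    for q in proj(p,pts):
        cv2.drawMarker(cr,(int((q[0]-x0+.5)*s),int((q[1]-y0+.5)*s)),(255,0,255),cv2.MARKER_CROSS,9,1)
    cv2.imwrite(f"pics/{n}2.png",cr)
```

```text
[ 0.6277 -0.1378] [ 0.6213 -0.1973] [ 0.6245  -0.16755] 0.05984321181220141
yaw deg -6.139303141025725
origin [ 0.65929927 -0.17129311] tray_front home [ 0.55887852 -0.16049156] out .1 [ 0.45945204 -0.14979694]
```

View pics/top2.png

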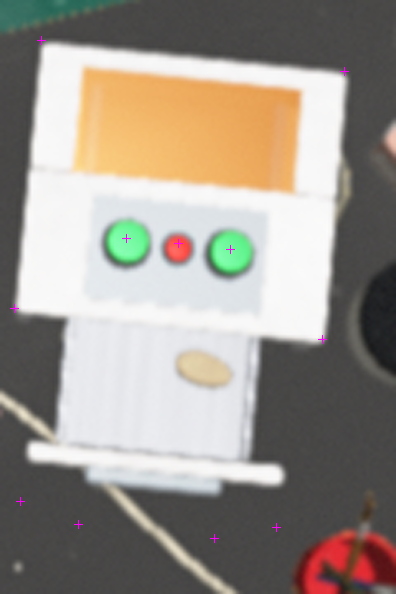

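View pics/side2.png

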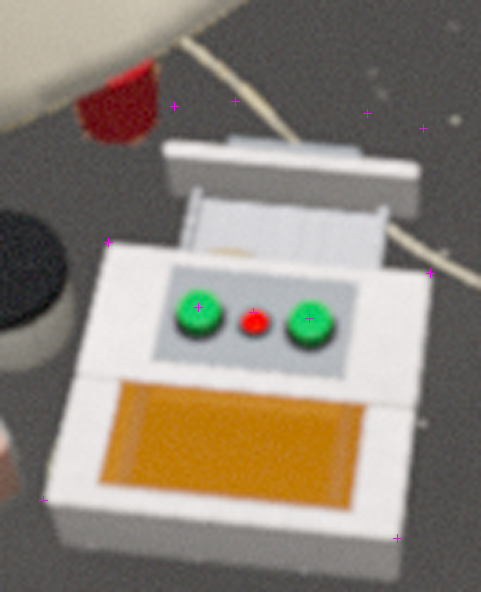

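The box pose fits both views to about 2 mm: origin (0.659, -0.171), yaw -6.1°. The tray is about 72 mm out. I'll turn the tool so tool x = box y and tool y = box x, shut the fingers, and move in front of the lip at height.

```bash
cat >> h.py <<'E'
O=np.array([.6593,-.1713]);YAW=np.radians(-6.14)
AX=np.array([np.cos(YAW),np.sin(YAW)]);AY=np.array([-AX[1],AX[0]])
def st():
    from rig import manip
    from scipy.spatial.transform import Rotation as R
    s=manip.get_state();P=s["position"];q=s["ee_rot"];M=R.from_quat([q[1],q[2],q[3],q[0]]).as_matrix()
    d=P[:2]-O
    print("t %.2f box x %.4f y %.4f z %.4f | toolx ang %.2f toolz %s | F(box) %.1f %.1f %.1f w %.4f"%(s["clock"],d@AX,d@AY,P[2],np.degrees(np.arctan2(M[1,0],M[0,0])),M[:,2].round(3),s["contact_force"][:2]@AX,s["contact_force"][:2]@AY,s["contact_force"][2],s["width"]), s["qpos"].round(2))
E
python3 -m inch '[[-1,0,0,0,-6],[-1,0,0,0,-5.3],[-1,-36,19,0,0],[-1,-36,19,0,0],[-1,-36,19,0,0],[-1,-36,19,0,0]]'; python3 -c "from h import *;st()"
```

```text
clock: 1.8
position: [0.2334, 0.402, 0.2293]
ee_rot: [-0.002, 0.736, 0.677, 0.002]
contact_force: [1.2, -0.5, 0.8]
width: 0.0126
t 1.80 box x -0.4848 y 0.5245 z 0.2293 | toolx ang 85.16 toolz [-0.     0.006 -1.   ] | F(box) 1.2 -0.4 0.8 w 0.0126 [ 0.89  0.11  1.73  0.    1.3  -0.6 ]
```

```bash
python3 -m inch '[[-1,-36,19,0,1.3],[-1,-36,19,0,0],[-1,-36,19,0,0],[-1,-36,19,0,0],[-1,-36,19,0,0],[-1,-36,19,0,0],[-1,-36,19,0,0],[-1,-36,19,0,0],[-1,-36,19,0,0],[-1,-36,19,0,0],[-1,-36,19,0,0],[-1,-36,19,0,0]]'; python3 -c "from h import *;st()"
```

```text
clock: 2.8
position: [0.4157, -0.0645, 0.2306]
ee_rot: [0.002, 0.743, 0.67, 0.008]
contact_force: [0.5, 0.5, 0.4]
width: -0.0001
t 2.80 box x -0.2537 y 0.0801 z 0.2306 | toolx ang 84.08 toolz [ 0.014  0.008 -1.   ] | F(box) 0.5 0.5 0.4 w -0.0001 [-0.33  0.03  1.81  0.01  1.29 -1.8 ]
```

```bash
python3 -m inch '[[-1,-33,20,0,0],[-1,-30,20,10,0],[-1,0,0,30,0],[-1,0,0,36,0],[-1,0,0,36,0],[-1,0,0,30,0],[-1,0,0,0,0]]'; python3 -c "from h import *;st()"
```

```text
clock: 3.38
position: [0.4617, -0.1497, 0.088]
ee_rot: [0.012, 0.747, 0.664, 0.01]
contact_force: [-0.9, -0.2, -0.6]
width: -0.0
t 3.38 box x -0.1987 y 0.0004 z 0.0880 | toolx ang 83.25 toolz [ 0.032 -0.004 -0.999] | F(box) -0.8 -0.3 -0.6 w -0.0000 [-0.46  0.26  1.93  0.01  0.92 -1.93]
```

```bash
python3 -m inch '[[-1,10,-14,0,0.6],[-1,0,-6,15,0],[-1,0,0,15,0],[-1,0,0,15,0],[-1,0,0,0,0]]'
python3 - <<'E'
from h import *;st()
from rig import eyes
p=eyes.get_image("top");cv2.imwrite("pics/top3.png",cv2.resize(p["frame"][180:330,300:480],None,fx=4,fy=4,interpolation=cv2.INTER_CUBIC)[:,:,::-1])
p=eyes.get_image("side");cv2.imwrite("pics/side3.png",cv2.resize(p["frame"][160:310,210:390],None,fx=4,fy=4,interpolation=cv2.INTER_CUBIC)[:,:,::-1])
E
```

```text
clock: 3.8
position: [0.4467, -0.1382, 0.0456]
ee_rot: [0.014, 0.751, 0.66, 0.011]
contact_force: [-1.2, -0.5, -0.5]
width: 0.0002
t 3.80 box x -0.2149 y 0.0101 z 0.0456 | toolx ang 82.63 toolz [ 0.036 -0.006 -0.999] | F(box) -1.2 -0.6 -0.5 w 0.0002 [-0.46  0.29  2.03  0.01  0.79 -1.91]
```

View pics/top3.png

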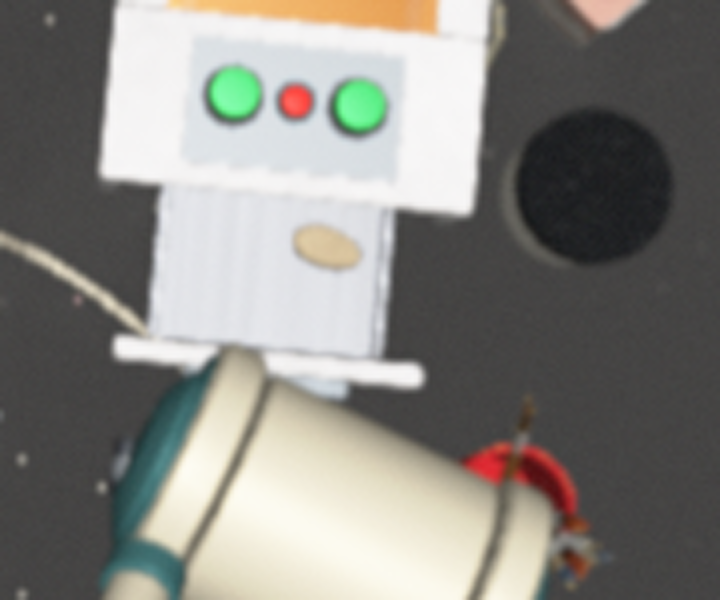

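View pics/side3.png

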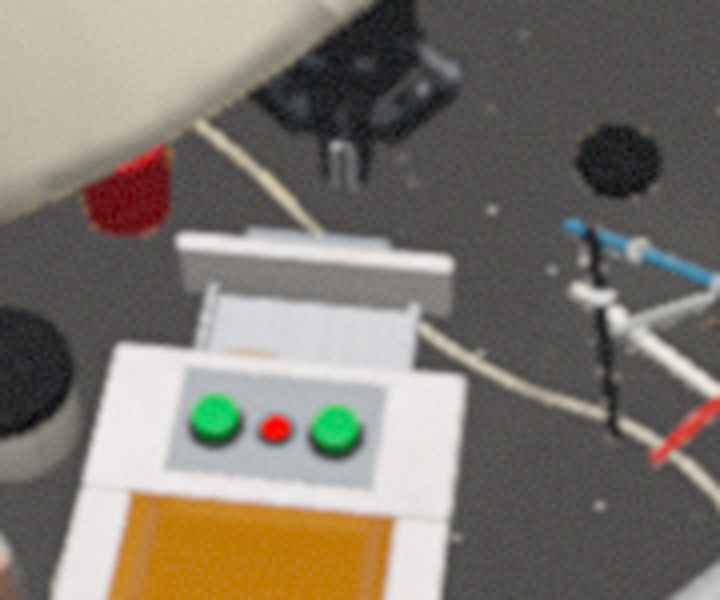

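The picture shows the shut fingers in front of the lip, clear of the pot, with the pebble still on the tray. I'll go down a little and push gently.

```bash
python3 -m inch '[[-1,0,0,8,-0.6],[-1,0,6,2,-0.6],[-1,0,6,0,0],[-1,0,6,0,0],[-1,0,6,0,0],[-1,0,6,0,0],[-1,0,6,0,0],[-1,0,6,0,0],[-1,0,6,0,0]]'; python3 -c "from h import *;st()"
```

```text
clock: 4.65
position: [0.5013, -0.1457, 0.0428]
ee_rot: [0.017, 0.743, 0.669, 0.011]
contact_force: [-2.8, -0.3, -0.4]
width: -0.0003
t 4.65 box x -0.1598 y 0.0086 z 0.0428 | toolx ang 84.04 toolz [ 0.04  -0.01  -0.999] | F(box) -2.8 -0.6 -0.4 w -0.0003 [-0.42  0.36  1.92  0.01  0.82 -1.89]
```

```bash
python3 -m inch '[[-1,0,5,2.5,0],[-1,0,5,2.5,0],[-1,0,5,2,0],[-1,0,5,1,0],[-1,0,5,1,0],[-1,0,5,0.5,0]]'; python3 -c "from h import *;st()"
```

```text
clock: 5.15
position: [0.5356, -0.149, 0.0343]
ee_rot: [0.018, 0.743, 0.669, 0.012]
contact_force: [-2.0, 0.4, 1.7]
width: -0.0001
t 5.15 box x -0.1254 y 0.0089 z 0.0343 | toolx ang 84.03 toolz [ 0.041 -0.01  -0.999] | F(box) -2.0 0.2 1.7 w -0.0001 [-0.4   0.41  1.85  0.01  0.83 -1.87]
```

```bash
python3 -m inch '[[-1,0,4,0,0],[-1,0,4,0,0],[-1,0,3,0,0],[-1,0,3,0,0]]'; python3 -c "from h import *;st()"
```

```text
clock: 5.48
position: [0.5487, -0.1503, 0.0342]
ee_rot: [0.015, 0.742, 0.67, 0.01]
contact_force: [-12.8, -0.8, 10.1]
width: 0.0001
t 5.48 box x -0.1122 y 0.0090 z 0.0342 | toolx ang 84.09 toolz [ 0.035 -0.009 -0.999] | F(box) -12.6 -2.2 10.1 w 0.0001 [-0.39  0.43  1.82  0.01  0.86 -1.86]
```

The force jumped to about 13 N at box x = -0.112, which is where the stop should be. One more nudge, then a look.

```bash
python3 -m inch '[[-1,0,3,0,0],[-1,0,3,0,0],[-1,0,2,0,0],[-1,0,0,0,0]]'
python3 - <<'E'
from h import *;st()
from rig import eyes
p=eyes.get_image("top");cv2.imwrite("pics/top4.png",cv2.resize(p["frame"][130:330,300:480],None,fx=3,fy=3,interpolation=cv2.INTER_CUBIC)[:,:,::-1])
p=eyes.get_image("side");cv2.imwrite("pics/side4.png",cv2.resize(p["frame"][160:310,210:390],None,fx=4,fy=4,interpolation=cv2.INTER_CUBIC)[:,:,::-1])
E
```

```text
clock: 5.82
position: [0.5483, -0.1502, 0.0342]
ee_rot: [0.008, 0.742, 0.671, 0.004]
contact_force: [0.7, 0.0, -0.4]
width: -0.0
t 5.82 box x -0.1126 y 0.0091 z 0.0342 | toolx ang 84.23 toolz [ 0.016 -0.007 -1.   ] | F(box) 0.7 0.1 -0.4 w -0.0000 [-0.39  0.44  1.81  0.    0.88 -1.86]
```

View pics/side4.png

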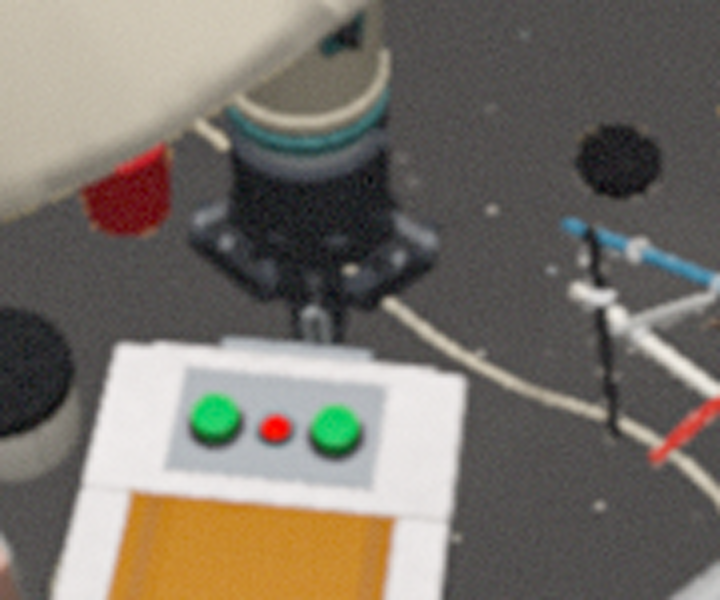

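View pics/top4.png

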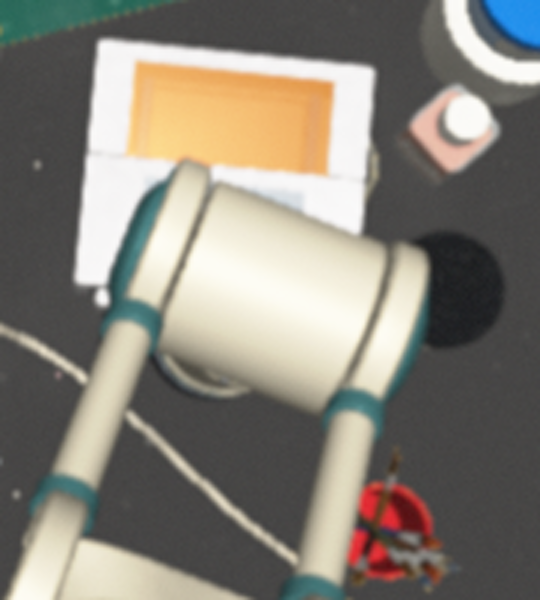

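The lip is now flush with the box front: about (300,350) in the side crop, with the panel against the box. The tray is home. Next I'll back off, rise, set the opening to about 45 mm (finger centres about 60 mm apart) and go above the keys.

```bash
python3 -m inch '[[-1,0,-12,0,0],[-1,0,-8,-10,0],[-1,0,0,-30,0],[0.05,0,0,-35,0],[0.05,0,0,-30,0],[0.05,0,0,0,0],[0.05,0,0,0,0]]'; python3 -c "from h import *;st()"
```

```text
clock: 6.5
position: [0.5302, -0.1478, 0.1462]
ee_rot: [0.013, 0.742, 0.67, 0.008]
contact_force: [0.2, -0.0, -0.3]
width: 0.0448
t 6.50 box x -0.1309 y 0.0096 z 0.1462 | toolx ang 84.14 toolz [ 0.029 -0.008 -1.   ] | F(box) 0.2 -0.0 -0.3 w 0.0448 [-0.4   0.29  1.72  0.    1.11 -1.87]
```

```bash
python3 -m inch '[[0.05,-3,30,0,-0.3],[0.05,-3,30,0,0],[0.05,-3,25,10,0],[0.05,0,5,15,0],[0.05,0,0,10,0],[0.05,0,0,0,0]]'
python3 - <<'E'
from h import *;st()
from rig import eyes
p=eyes.get_image("side");cv2.imwrite("pics/side5.png",cv2.resize(p["frame"][160:310,210:390],None,fx=4,fy=4,interpolation=cv2.INTER_CUBIC)[:,:,::-1])
E
```

```text
clock: 7.0
position: [0.6252, -0.1663, 0.1134]
ee_rot: [0.016, 0.741, 0.672, 0.011]
contact_force: [0.2, 0.0, -1.0]
width: 0.0448
t 7.00 box x -0.0344 y 0.0014 z 0.1134 | toolx ang 84.41 toolz [ 0.037 -0.01  -0.999] | F(box) 0.2 0.1 -1.0 w 0.0448 [-0.37  0.44  1.55  0.01  1.11 -1.85]
```

View pics/side5.png

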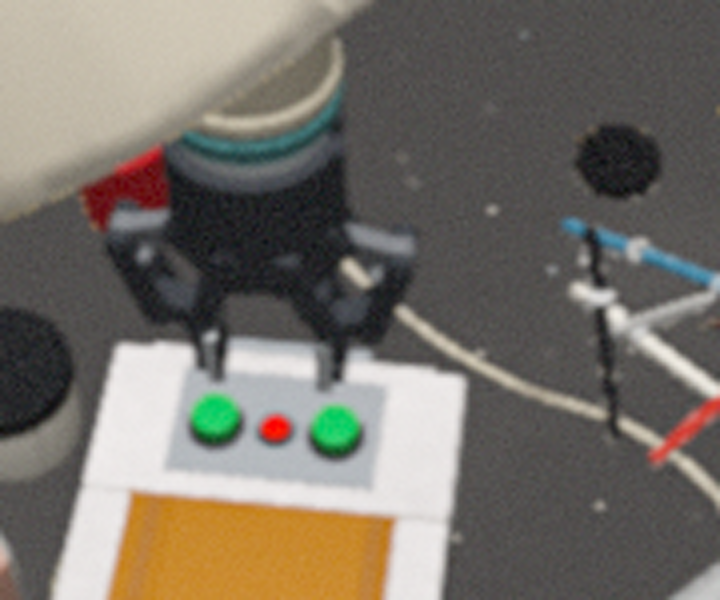

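The fingertips, at about (210,375) and (330,385) in the crop, line up with the green keys and have the same spacing. I'll descend in short steps while watching the force.

```bash
python3 -m inch '[[0.05,-1,-1,10,0],[0.05,0,-0.5,10,0],[0.05,0,0,8,0],[0.05,0,0,4,0],[0.05,0,0,0,0]]'
python3 - <<'E'
from h import *;st()
from rig import eyes
p=eyes.get_image("side");cv2.imwrite("pics/side6.png",cv2.resize(p["frame"][200:300,230:340],None,fx=6,fy=6,interpolation=cv2.INTER_CUBIC)[:,:,::-1])
E
```

```text
clock: 7.47
position: [0.6234, -0.1671, 0.0795]
ee_rot: [0.016, 0.741, 0.672, 0.011]
contact_force: [0.2, -0.1, -0.2]
width: 0.0446
t 7.47 box x -0.0361 y 0.0003 z 0.0795 | toolx ang 84.39 toolz [ 0.038 -0.009 -0.999] | F(box) 0.2 -0.1 -0.2 w 0.0446 [-0.37  0.47  1.6   0.01  1.03 -1.85]
```

View pics/side6.png

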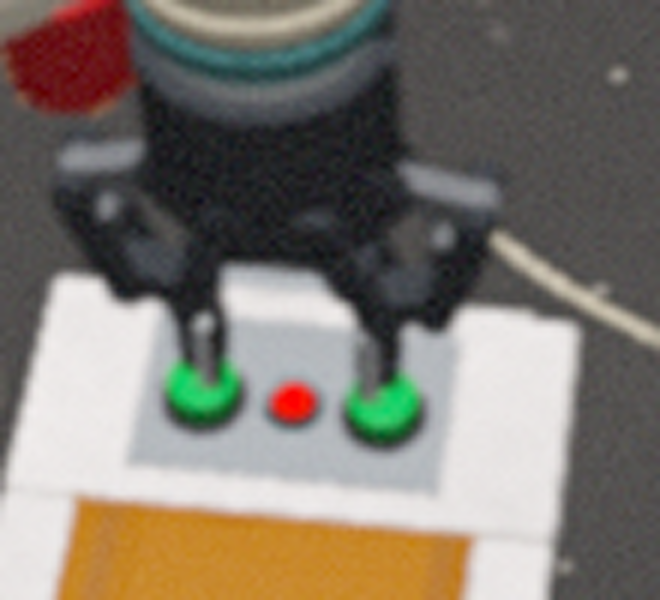

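```bash
python3 -m inch '[[0.12,0,0,2,0],[0.12,0,0,2,0],[0.12,0,0,2,0],[0.12,0,0,2,0]]'; python3 -c "from h import *;st()"
```

```text
clock: 7.85
position: [0.6247, -0.1676, 0.0731]
ee_rot: [0.018, 0.741, 0.672, 0.012]
contact_force: [-0.0, -0.3, 2.7]
width: 0.0479
t 7.85 box x -0.0348 y -0.0000 z 0.0731 | toolx ang 84.38 toolz [ 0.041 -0.011 -0.999] | F(box) 0.0 -0.4 2.7 w 0.0479 [-0.37  0.48  1.6   0.01  1.02 -1.85]
```

```bash
python3 -m inch '[[0.12,0,0,3,0],[0.12,0,0,3,0],[0.12,0,0,3,0]]'; python3 -c "from h import *;st()"
```

```text
clock: 8.1
position: [0.6248, -0.1676, 0.0653]
ee_rot: [0.018, 0.741, 0.672, 0.012]
contact_force: [-4.3, 0.7, 16.6]
width: 0.0478
t 8.10 box x -0.0347 y 0.0000 z 0.0653 | toolx ang 84.40 toolz [ 0.041 -0.011 -0.999] | F(box) -4.4 0.3 16.6 w 0.0478 [-0.37  0.49  1.61  0.01  1.   -1.85]
```

16.6 N at 8 mm past first contact: both keys are bottomed out. I'll hold.

```bash
python3 -m inch '[[0.12,0,0,0.5,0],[0.12,0,0,0.5,0],[0.12,0,0,0.5,0],[0.12,0,0,0.5,0]]'
python3 - <<'E'
from h import *;st()
from rig import eyes
p=eyes.get_image("side");cv2.imwrite("pics/side7.png",cv2.resize(p["frame"][200:300,230:340],None,fx=6,fy=6,interpolation=cv2.INTER_CUBIC)[:,:,::-1])
E
```

```text
clock: 8.43
position: [0.6248, -0.1676, 0.0662]
ee_rot: [0.019, 0.741, 0.672, 0.012]
contact_force: [-3.1, 0.2, 4.4]
width: 0.0479
t 8.43 box x -0.0347 y -0.0000 z 0.0662 | toolx ang 84.40 toolz [ 0.042 -0.012 -0.999] | F(box) -3.1 -0.2 4.4 w 0.0479 [-0.37  0.48  1.61  0.01  1.   -1.85]
```

View pics/side7.png

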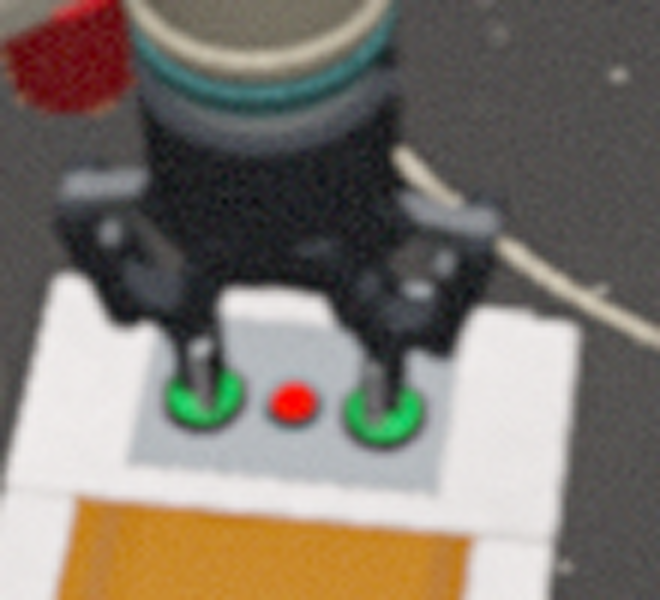

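Both keys are down and the red one is untouched. The tool crept up about 0.9 mm, so I'll press a little firmer while holding.

```bash
python3 -m inch '[[0.12,0,0,2,0],[0.12,0,0,1.5,0],[0.12,0,0,1.5,0],[0.12,0,0,1.5,0],[0.12,0,0,1.5,0],[0.12,0,0,1.5,0]]'; python3 -c "from h import *;st()"
```

```text
clock: 8.98
position: [0.6248, -0.1676, 0.0656]
ee_rot: [0.02, 0.74, 0.672, 0.013]
contact_force: [-4.3, 1.1, 10.3]
width: 0.0481
t 8.98 box x -0.0347 y 0.0000 z 0.0656 | toolx ang 84.41 toolz [ 0.046 -0.013 -0.999] | F(box) -4.4 0.6 10.3 w 0.0481 [-0.37  0.48  1.62  0.01  0.99 -1.85]
```

```bash
python3 -m inch '[[0.12,0,0,1.5,0],[0.12,0,0,1.5,0],[0.12,0,0,1.5,0],[0.12,0,0,1.5,0],[0.12,0,0,1.5,0],[0.12,0,0,1.5,0],[0.12,0,0,1.5,0],[0.12,0,0,1.5,0],[0.12,0,0,1.5,0],[0.12,0,0,1.5,0]]'; python3 -c "from h import *;st()"
```

```text
clock: 9.82
position: [0.6248, -0.1676, 0.0657]
ee_rot: [0.023, 0.74, 0.672, 0.014]
contact_force: [-3.8, 0.9, 10.7]
width: 0.048
t 9.82 box x -0.0347 y -0.0000 z 0.0657 | toolx ang 84.42 toolz [ 0.052 -0.016 -0.999] | F(box) -3.8 0.5 10.7 w 0.0480 [-0.37  0.48  1.62  0.01  0.98 -1.85]
```

```bash
python3 -m inch '[[0.12,0,0,1.5,0],[0.12,0,0,1.5,0],[0.12,0,0,1.5,0],[0.12,0,0,1.5,0],[0.12,0,0,1.5,0],[0.12,0,0,1.5,0],[0.12,0,0,1.5,0],[0.12,0,0,1.5,0],[0.12,0,0,1.5,0],[0.12,0,0,1.5,0],[0.12,0,0,1.5,0],[0.12,0,0,1.5,0],[0.12,0,0,1.5,0],[0.12,0,0,1.5,0]]'
python3 - <<'E'
from h import *;st()
from rig import eyes
p=eyes.get_image("side");cv2.imwrite("pics/side8.png",cv2.resize(p["frame"][200:300,230:340],None,fx=6,fy=6,interpolation=cv2.INTER_CUBIC)[:,:,::-1])
E
```

```text
clock: 10.98
position: [0.6248, -0.1676, 0.0658]
ee_rot: [0.028, 0.74, 0.672, 0.016]
contact_force: [-4.4, 1.1, 9.8]
width: 0.0477
t 10.98 box x -0.0347 y -0.0000 z 0.0658 | toolx ang 84.42 toolz [ 0.061 -0.019 -0.998] | F(box) -4.5 0.6 9.8 w 0.0477 [-0.37  0.48  1.63  0.01  0.97 -1.85]
```

View pics/side8.png

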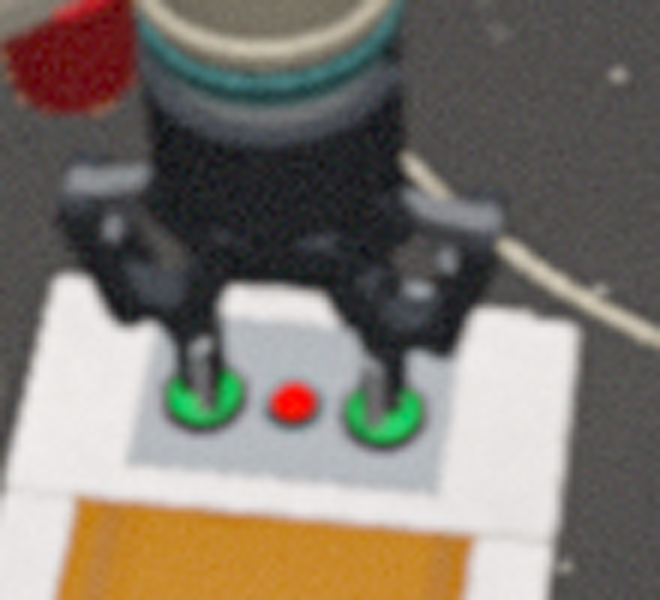

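Both keys have been held for about 2.9 s at roughly 10 N. I'll release straight up, then back away and check.

```bash
python3 -m inch '[[0.12,0,0,-5,0],[0.12,0,0,-6,0],[0.12,0,0,-10,0],[0.12,0,0,-25,0],[0.12,0,0,-35,0],[0.12,0,0,-35,0],[0.12,0,-30,-20,0],[0.12,15,-36,0,0],[0.12,15,-36,0,0],[0.12,15,-36,0,0],[0.12,15,-36,0,0],[0.12,15,-36,0,0],[0.12,0,0,0,0]]'
python3 - <<'E'
from h import *;st()
from rig import eyes
p=eyes.get_image("side");cv2.imwrite("pics/side9.png",cv2.resize(p["frame"][180:340,200:350],None,fx=3.7,fy=3.7,interpolation=cv2.INTER_CUBIC)[:,:,::-1])
p=eyes.get_image("top");cv2.imwrite("pics/top9.png",p["frame"][:,:,::-1])
E
```

```text
clock: 12.12
position: [0.4101, -0.0686, 0.1934]
ee_rot: [0.031, 0.741, 0.671, 0.018]
contact_force: [-0.7, 0.5, 0.4]
width: 0.0476
t 12.12 box x -0.2588 y 0.0755 z 0.1934 | toolx ang 84.30 toolz [ 0.068 -0.022 -0.997] | F(box) -0.8 0.4 0.4 w 0.0476 [-0.33  0.02  1.92  0.    1.13 -1.81]
```

View pics/side9.png

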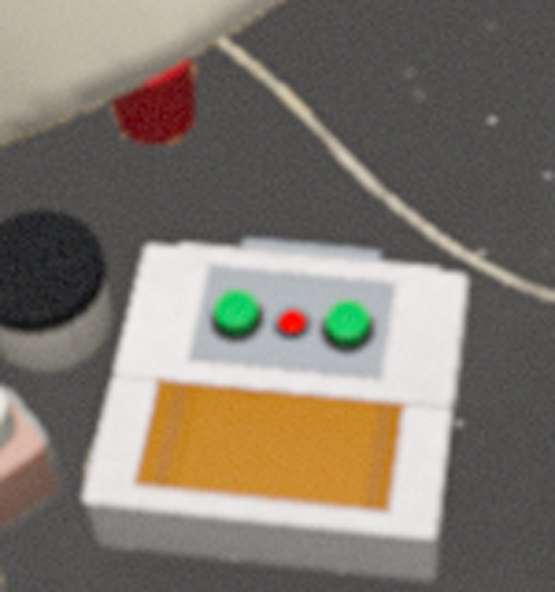

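View pics/top9.png

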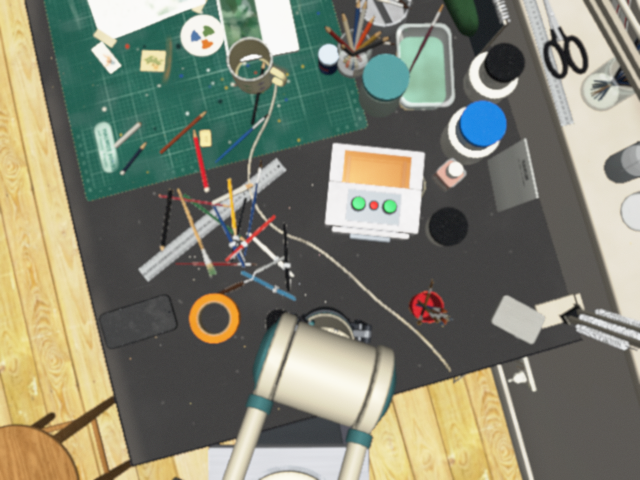

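Both green keys are back up and the tub, ink bottle and tape roll look unmoved. Before handing in I'll check the lip position and the bystanders in numbers.

Run:
```python
from h import *;
from rig import eyes,mark_of
W=lambda x,y,z:[*(O+x*AX+y*AY),z]
p=eyes.get_image("top")
b=mark_of(p,"tray_front");print(b[0]["point"],proj(p,[W(-.101,0,.041)])[:, ::-1])
q=b[0]["point"];d=at(p,(q[1],q[0]),.041)[:2]-O;print("lip box x",d@AX)
for t in["tub","ink_bottle","tape_roll"]:print(t,[(m["point"],m["confidence"]) for m in mark_of(p,t)[:1]])
f=p["frame"];cv2.imwrite("pics/top10.png",cv2.resize(f[130:260,310:440],None,fx=4.5,fy=4.5,interpolation=cv2.INTER_CUBIC)[:,:,::-1])
```

```text
[243.7, 366.6] [[239.42428077 368.37095116]]
lip box x -0.10969642516819962
tub [([227.2, 441.1], 0.86)]
ink_bottle [([177.8, 442.1], 0.6)]
tape_roll []
```

View pics/top10.png

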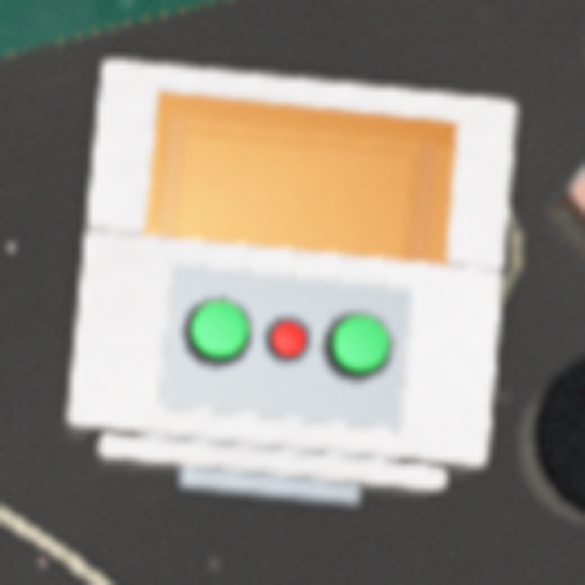

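The network puts the lip at -0.110, where home would be -0.101. Its first reading had a similar 5-pixel offset, so I'll measure the lip edge directly.

Run:
```python
from h import *;
from rig import eyes
W=lambda x,y,z:[*(O+x*AX+y*AY),z]
def bx(p,q,z): d=at(p,q,z)[:2]-O; return (d@AX).round(4),(d@AY).round(4)
p=eyes.get_image("top"); print("old net first reading", bx(p,(362.6,281.4),.041))
# overlay predictions for tray out 0 and 6mm, edge lip top z .047 and panel top .05
for n,roi,s in [("top",(335,205,415,255),9),("side",(230,230,340,300),7)]:
    p=eyes.get_image(n); x0,y0,x1,y1=roi
    cr=cv2.resize(p["frame"][y0:y1,x0:x1],None,fx=s,fy=s,interpolation=cv2.INTER_CUBIC)[:,:,::-1].copy()
    def line(a,b,c):
        q=proj(p,[a,b]); q=[(int((u[0]-x0+.5)*s),int((u[1]-y0+.5)*s)) for u in q]; cv2.line(cr,q[0],q[1],c,1)
    line(W(-.101,-.04,.047),W(-.101,.04,.047),(255,0,255))
    line(W(-.107,-.04,.047),W(-.107,.04,.047),(0,0,255))
    line(W(-.091,-.075,.05),W(-.091,.075,.05),(255,255,0))
    line(W(-.08,-.09,.062),W(-.08,.09,.062),(0,160,0))
    line(W(.08,-.09,.062),W(.08,.09,.062),(0,160,0))
    cv2.imwrite(f"pics/{n}11.png",cr)
```

```text
old net first reading (np.float64(-0.1836), np.float64(0.0035))
```

View pics/top11.png

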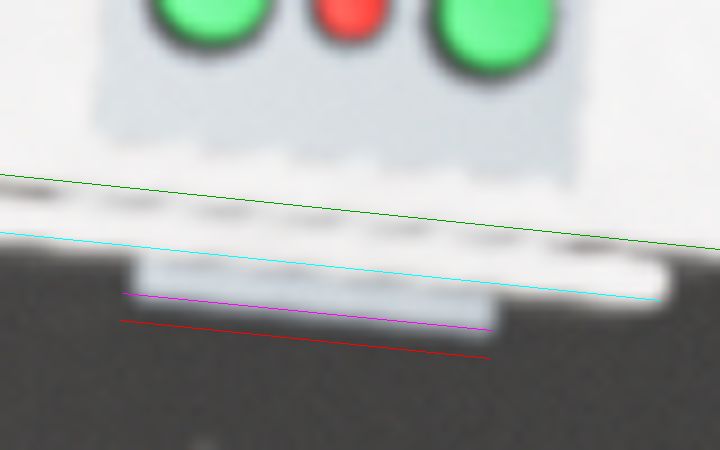

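View pics/side11.png

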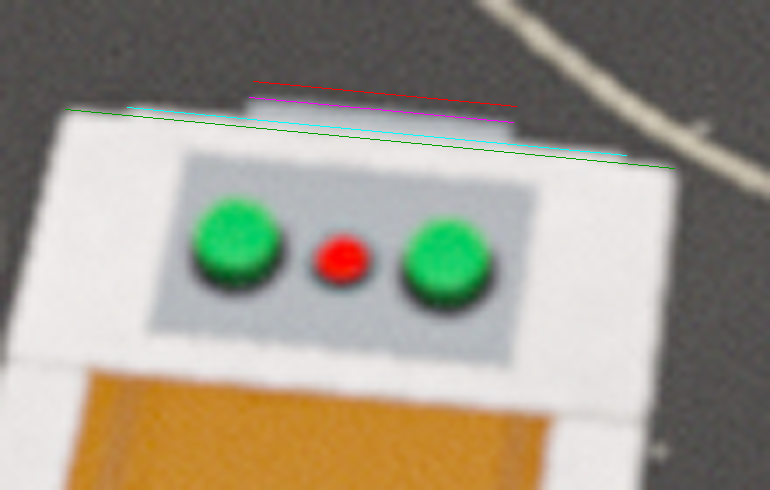

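Against the predicted home lines, the lip and panel agree to within 1–2 mm in both views, and the box edge shows the same small offset. So the tray is home and the network mark was biased. Handing in.

```bash
python3 -c "
from h import *;st()
from rig import manip;print(manip.sign_off())"
```

```text
t 12.62 box x -0.2486 y 0.0719 z 0.1949 | toolx ang 84.20 toolz [ 0.077 -0.026 -0.997] | F(box) -0.2 0.4 -0.1 w 0.0478 [-0.34  0.03  1.91  0.    1.12 -1.81]
the job is handed in; nothing more can be done
None
```

I pushed the tray home with the shut fingers, then pressed both green keys together, one fingertip on each. I held them for about 2.8 s, released straight up and handed in at about 12.6 s; no verdict came back.

**What the last checks showed**
- **Tray:** the arm met a firm stop of about 13 N at the expected home position. In both cameras the lip lies within 1–2 mm of where it should be when home.
- **Keys:** the press read about 10 N for most of the hold, more than the two springs give fully down. It dipped to 4.4 N for a moment, but both keys still looked down in that picture. Afterwards both green keys were up, and the red key showed no sign of having been pressed.
- **Bystanders:** the tub and ink bottle were within about 2 pixels of where they started. The gripper was clear of everything at the end.

**What disagreed or could not be checked**
- The network's mark for the tray front put it about 9 mm too far out. Its first reading was off the same way, and the edge overlays contradicted it, so I went by the edges.
- The network did not find the tape roll at the end; by eye in the top picture it had not moved.
- The pebble was on the tray before the push, but I could not see it inside the closed box.

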